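# Put the fallen lens back in the beam line

## Robot

A 7-joint arm with a two-finger parallel gripper is mounted at the origin on the work surface. World frame = base frame: x ahead of the robot, y to its left, z up, the work surface at z = 0. Lengths are in mm, angles in rad, forces in N, time in s.
With the tool pointing down it reaches from about 350 to 900 mm from the base axis. Payload 8.1 kg.
Tool frame: the origin (TCP) lies between the finger pads; the fingertips stand 8 mm ahead of it and the grasp point (between the pads) lies 11 mm behind it (robot.nose_length is the distance from the TCP to the fingertips, in mm); z points along the fingers, y is the line along which they close (so a half turn about z gives the same grasp; the last joint's range is limited). The gripper opens to 92 mm and grips with 3 to 60 N. Pads are 19 mm wide; open, the fingers measure 130 mm over their backs; the gripper's body (75 mm by 190 mm) begins 47 mm behind the grasp point.
Start: joints at [1.234, 0.434, 0.025, 1.573, -0.012, 1.134, -0.075], TCP at [144.772, -608.015, 234.742] pointing down, gripper open.
Joint ranges: [-2.62, 2.62], [-0.44, 2.09], [-1.27, 1.32], [0.08, 2.57], [-1.32, 4.46], [0.12, 2], [-2.74, 2.74]. Speed limits (rad/s): [2.22, 2.22, 3.01, 3.01, 3.14, 3.14, 3.14].

## Interface

Orientations are given as a unit quaternion [x, y, z, w].
In Python, from plant import robot gives the robot as it stands. The module is installed in compiled form; this text tells all that it offers.
- The arm moves only by the tool servo_tool, never from a script. Its argument "series" is a list of rows, each an object with "rot": the turn, a rotation vector about the world's x, y, z in degrees, a list of three; "delta_pos": the shift along the world's x, y, z in mm, a list of three; "fingers": the finger opening in mm, from 0 to 91.8. A call has 1 to 20 rows; each row shifts and turns the commanded pose from where the row before left it; what a row does not reach is not made up. A row lasts 1/8 s, in which the tool goes at most 62.5 mm and 10.7 degrees, less where a joint would pass 70% of its speed; a pose out of reach is approached as far as the arm can. A call with a gripper value outside its range is refused whole. The fingers move at their own pace and stop on an object; "force" is the grip in N (left out, the last holds). Time passes only in rows, so rows that do not move let the fingers close. It gives the time, the measured TCP pose, the force and the opening at its end, in the units of the state.
- robot.sense(): the state, without advancing time (a new reading comes with each control period).
- robot.read_camera(name): name is "scene" or "top" or "wrist"; returns (picture, depth): 384x512x3 uint8, red, green, blue; 384x512 float32, mm along the optical axis (not along the pixel's ray), 0 where there is no reading.
- robot.camera_info(name): a dict with "fx", "fy", "cx", "cy" (pixels), "rvec" (rotation vector, rad) and "tvec" (3), from world to camera coordinates, as OpenCV has them. Camera axes: x right, y down, z forward; pixel columns grow to the right and rows downward; lengths in mm; the calibration is good to about 2 mm. The wrist camera is an equidistant fisheye: a pixel r from the principal point sees the ray r / f radians off the axis. A picture is of the moment at which its call begins: read the wrist's pose just before it. camera_info takes no time and is no camera call; for the wrist camera it gives the pose at the moment of the call.
- robot.hand_in(): hands the job in, once; it reports no verdict.
The state is a dict: "clock": time; "qpos": joint angles; "joint_velocities": joint speeds; "joint_torque": joint torques, N m; "tool_pos": TCP position; "tool_rot": TCP orientation; "force": force on the tool from outside, world axes, zero at the start; "torque": the same for the moment, N m; "finger_gap": opening from 0.0 (shut) to 1.0 (fully open).
Only numpy, scipy, OpenCV 4.12 (cv2) and the standard library are available. Lean on these libraries where they do the work, as an engineer would, in place of code of your own. Each camera call takes 0.05 s, during which the arm holds its last target. There are 200 camera calls.

## Task

A power adapter has been left on the red ring between the laser and the detector, and the orange lens that belongs there has fallen over. First stand the adapter upright in the blue tray; then stand the lens up on the open bench away from the beam line and let go of it; then take hold of it afresh and stand it with its foot centred in the red ring, its glass squarely facing along the beam, either way round. Leave the bottle, the jar, the grey can and the brass tin standing where they are.

Things in the scene. Friction and masses are not known exactly. Their poses are not given: they have to be found in the camera images.
- bench: fixed beam line. Origin: centre of the red ring mark (outside 60, inside 50 across), z up; beam along y, 88 up. Black laser (60 wide in x, 120 high) at y -105 to -225; detector (blue can 36 across on a post, 108 high) at y +95 to +143. Dark upright shield plate 130 high on the robot's side at x -83 to -87, y -80 to +80. Open above and on the +x side
- adapter: black power adapter, 90 long (x) by 36 thick (y) by 58 high (z), standing on its long edge on the ring at any heading; a paper label on one broad side. Origin: centre of its underside
- tray: shallow blue tray fixed to the bench top, outside 130 (x) by 80 (y) by 30 high, walls and floor 5 thick. Origin: centre of its underside. The adapter fits with its length along the tray's x and belongs in the middle
- lens: lens on a stand, 0.28 kg. Origin: centre of its foot's underside; z up the post, x along the optical axis. Steel foot 48 across, z 0 to 14; post 14 across; orange frame 18 thick (x), 48 wide (y), z 70 to 122, glass 26 across at z 88, plain grip above. Starts lying on foot rim and one 18-wide frame side: x and z level, origin 24 up
- lens_top (a point): middle of the top face of the lens's orange frame (x 0, y 0, z 122 in the lens's frame)
- solvent: amber bottle, diameter 44, 115 high, standing. Origin: centre of its underside. To be left alone
- jar: clear jar with white lid, diameter 48, 55 high, standing. Origin: centre of its underside. To be left alone
- lenscan: grey can, diameter 40, 62 high, standing. Origin: centre of its underside. To be left alone
- tin: small brass tin, diameter 40, 36 high, standing on the far side of the ring, about 90 from its centre. Origin: centre of its underside. To be left alone
Mind the look-alikes: they are no part of the job. What is shaped like the adapter but green is not meant.

How it is judged (in metres and radians):
On the way, in this order (a step that is already met when the one before it is completed fails the run):
1. the adapter stands in the blue tray and is released (x of adapter in the frame of tray between -0.03 and 0.03 m and y of adapter in the frame of tray between -0.025 and 0.025 m and height (world z) of adapter below 0.012 m and angle between adapter's own z axis and vertical below 0.15 rad and contact force between the fingers and adapter below 0.05 N and linear speed of adapter below 0.02 m/s), for 0.2 s.
2. the lens stands upright on the bench, more than 120 mm from the ring's centre, and is released (angle between lens's own z axis and vertical below 0.1 rad and height (world z) of lens between -0.005 and 0.005 m and contact force between the fingers and lens below 0.05 N and linear speed of lens below 0.02 m/s and horizontal distance between lens and bench above 0.12 m and height (world z) of lens_top above 0.11 m), for 0.2 s.
At the end, for the whole second after the job is handed in: Lens upright (within 0.08 rad) on the bench, foot within 8 mm of the ring's centre, optical axis within 0.14 rad of the beam, either way round; adapter upright (within 0.15 rad) on the tray floor, within 30 mm (x) and 25 mm (y) of its centre; both released and at rest (all of step 1 and horizontal distance between lens and bench below 0.008 m and height (world z) of lens below 0.005 m and angle between lens's own z axis and vertical below 0.08 rad and height (world z) of lens_top above 0.11 m and angle between the x axis of lens and the y axis of bench, either way round below 0.14 rad and linear speed of lens below 0.01 m/s and contact force between the fingers and lens below 0.05 N); the robot touches nothing.
It fails at once if a bystander (bottle, jar, can or tin) is shifted more than 25 mm or tipped over (distance of any of solvent, jar, lenscan, tin from where it was at the start of the episode above 0.025 m or angle between any of solvent, jar, lenscan, tin's own z axis and vertical above 0.5 rad).
It also fails if it takes over 72 s, if anything falls off the work surface, if the arm or the gripper's body presses on something with over 40 N, if the wrist force passes 120 N, or if a joint passes its speed limit or range.

## Working session

There is one attempt and no reset: what is moved stays moved. The work goes in short steps, Python scripts to look and compute and a tool call to move; the robot and the scene stay as the last step left them, time stands still between calls to the robot, and variables do not carry over. Pictures are saved under pics/ and viewed, on a budget of 10 in all, crops included, one or two more only if the job needs it, and the job is handed in when it is done.

Besides the shell and the picture viewer there is one more tool, called after ">>>" by a JSON object that holds its "fn" and its "kwargs", one argument or row to a line. servo_tool: Moves the arm, as the interface text tells. Its arguments: {"type":"object","properties":{"series":{"type":"array"},"force":{"type":"number"}},"required":["series"]}

```bash
mkdir -p pics
cat > h.py <<'E'
import numpy as np, cv2
from plant import robot
def cam(name):
    i=robot.camera_info(name); R=cv2.Rodrigues(np.array(i['rvec'],float))[0]; t=np.array(i['tvec'],float).ravel()
    return i,R,t
def world(name,d,info=None):
    i,R,t=info or cam(name)
    v,u=np.mgrid[0:384,0:512].astype(float)
    x=(u-i['cx'])/i['fx']; y=(v-i['cy'])/i['fy']
    if name=='wrist':
        r=np.hypot(x,y)+1e-9; s=np.tan(r)/r; x=x*s;y=y*s
    P=np.stack([x*d,y*d,d],-1)
    return (P-t)@R   # world
def proj(name,p,info=None):
    i,R,t=info or cam(name); c=R@np.array(p,float)+t
    return i['fx']*c[0]/c[2]+i['cx'], i['fy']*c[1]/c[2]+i['cy']
E
python3 - <<'E'
from h import *
s=robot.sense(); print(s['clock'],s['tool_pos'],s['tool_rot'],s['finger_gap'],s['force'])
for n in('top','scene'):
    p,d=robot.read_camera(n); np.savez(f'{n}0.npz',p=p,d=d,W=world(n,d)); cv2.imwrite(f'pics/{n}0.png',p[:,:,::-1])
    i,R,t=cam(n); print(n,i['fx'],-R.T@t,R[2])
E
```

```text
0.0 [ 144.60737766 -607.53313853  233.93540794] [ 9.93180264e-01  1.16586155e-01 -1.80846215e-04 -7.74472336e-04] 0.9992722218990352 [-0.03344225  0.4181696   0.69589769]
top 413.86430538098614 [461.52709228  38.21386029 966.06979981] [ 0.12651985  0.02146346 -0.99173184]
scene 373.639163353392 [1337.21402963  -31.24859273  660.72751404] [-0.7766798   0.09868241 -0.62211757]
```

View pics/top0.png

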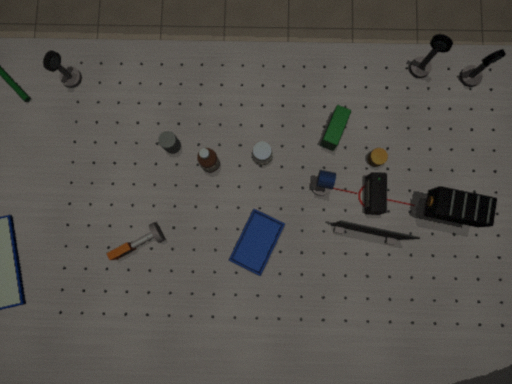

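View pics/scene0.png

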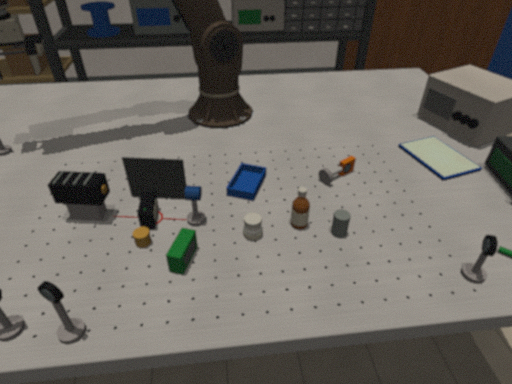

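The top view shows the adapter (black, px 375,193) on the ring. The green look-alike is at (336,128), so it is not meant. The lens lies with its foot at about (157,232) and its orange frame at about (118,253). The tray is at (257,242), laser at (460,206), detector (322,182), shield (373,231) and tin (378,157). The upright black lenses at (65,72), (425,60) and (475,70) are not orange, so they are not meant. Next I measure the positions and confirm them in one enlarged crop.

Run:
```python
from h import *
f=np.load('top0.npz'); p=f['p'];W=f['W']; hsv=cv2.cvtColor(p,cv2.COLOR_RGB2HSV).astype(int)
Z=W[:,:,2]; print('table z',np.median(Z[280:340,200:400]))
def rect(m,name):
    P=W[m][:,:2].astype(np.float32); r=cv2.minAreaRect(P); print(name,m.sum(),'rect',np.round(r[0],1),np.round(r[1],1),round(r[2],1),'median',np.round(np.median(W[m],0),1))
    return r
def roi(u0,u1,v0,v1):
    m=np.zeros(Z.shape,bool); m[v0:v1,u0:u1]=1; return m
blue=(hsv[:,:,0]>100)&(hsv[:,:,0]<130)&(hsv[:,:,1]>120)
rect(roi(220,295,200,285)&blue,'tray'); rect(roi(220,295,200,285)&(Z>24),'tray rim')
rect(roi(355,395,165,220)&(Z>52)&(Z<64),'adapter top')
rect(roi(320,425,215,245)&(Z>115),'shield'); rect(roi(420,500,180,230)&(Z>105),'laser')
rect(roi(310,342,165,195)&(Z>85),'det'); rect(roi(365,392,145,168)&(Z>30)&(Z<42),'tin')
red=((hsv[:,:,0]<8)|(hsv[:,:,0]>172))&(hsv[:,:,1]>100)&(Z<8); m=roi(325,425,170,225)&red
q=W[m][:,:2]; print('red n',len(q)); 
m2=roi(355,395,175,220)&red; print(np.round(np.c_[np.argwhere(m2)[:,::-1],W[m2][:,:2]],0)[::3].tolist())
L=roi(100,170,218,265)
o=(hsv[:,:,0]<22)&(hsv[:,:,1]>120)
rect(L&o&(Z>35),'frame'); rect(L&(~o)&(Z>10),'post+foot'); 
rect(L&(~o)&(Z>35),'foot top')
for n,b in (('solv',(190,225,140,175)),('jar',(248,278,138,168)),('can',(155,182,128,155)),('green',(318,355,100,155))): rect(roi(*b)&(Z>25),n)
a=cv2.resize(p[215:270,100:180],None,fx=5,fy=5,interpolation=cv2.INTER_CUBIC); b=cv2.resize(p[145:245,315:425],None,fx=3.6,fy=3.6,interpolation=cv2.INTER_CUBIC)
c=np.zeros((max(a.shape[0],b.shape[0]),a.shape[1]+b.shape[1],3),np.uint8); c[:a.shape[0],:a.shape[1]]=a; c[:b.shape[0],a.shape[1]:]=b
cv2.imwrite('pics/crop.png',np.clip(c[:,:,::-1]*1.5,0,255))
```

```text
table z -0.030650017213068682
tray 1968 rect [471.1  53.8] [ 77.9 127.2] 65.5 median [469.7  54.3   5.5]
tray rim 443 rect [471.7  54.6] [ 80.  129.6] 65.6 median [463.9  50.1  29.8]
adapter top 689 rect [ 586.2 -211.4] [37.3 90.2] 89.2 median [ 585.4 -210.8   57.9]
shield 233 rect [ 495.2 -115.4] [ 43.8 311.5] 4.3 median [ 499.4 -188.   129.6]
laser 1869 rect [ 533.8 -195.6] [ 89.4 481.3] 6.6 median [ 552.7 -366.5  120.1]
det 293 rect [535.9 -41.1] [ 44.5 212.9] 55.0 median [603.7 -89.6 105. ]
tin 240 rect [ 672.3 -218.6] [38.  38.1] 23.4 median [ 671.8 -218.    36. ]
red n 113
[[363.0, 186.0, 607.0, -192.0], [363.0, 187.0, 604.0, -191.0], [362.0, 188.0, 602.0, -189.0], [362.0, 189.0, 599.0, -189.0], [362.0, 190.0, 597.0, -190.0], [359.0, 192.0, 592.0, -182.0], [356.0, 193.0, 590.0, -175.0], [360.0, 193.0, 590.0, -185.0], [358.0, 195.0, 585.0, -180.0], [359.0, 196.0, 583.0, -183.0], [358.0, 198.0, 578.0, -181.0], [359.0, 199.0, 576.0, -182.0], [388.0, 199.0, 577.0, -249.0], [360.0, 200.0, 573.0, -185.0], [389.0, 200.0, 575.0, -253.0], [392.0, 200.0, 575.0, -259.0], [360.0, 201.0, 571.0, -185.0], [394.0, 201.0, 573.0, -264.0], [362.0, 202.0, 569.0, -189.0], [363.0, 203.0, 567.0, -192.0], [364.0, 204.0, 564.0, -194.0]]
frame 206 rect [458.4 212.1] [ 32.6 346.3] 6.4 median [442.1 357.6  47.5]
post+foot 383 rect [479.4 215.2] [ 75.7 347.6] 6.5 median [474.3 292.8  31.8]
foot top 159 rect [480.3 214. ] [ 62.3 348. ] 4.1 median [483.3 281.8  45.6]
solv 387 rect [560.5 117.7] [250.1  43.5] 28.9 median [645.8 164.   79.1]
jar 352 rect [578.8  45.6] [234.7  44. ] 1.3 median [671.5  46.9  54.6]
can 318 rect [590.6 152.5] [343.6  38.4] 46.2 median [691.4 258.8  61.5]
green 712 rect [615.1 -60.5] [ 42.4 362.7] 63.9 median [ 732.2 -116.9   57.8][ WARN:0@0.223] global loadsave.cpp:1063 imwrite_ Unsupported depth image for selected encoder is fallbacked to CV_8U.
```

View pics/crop.png

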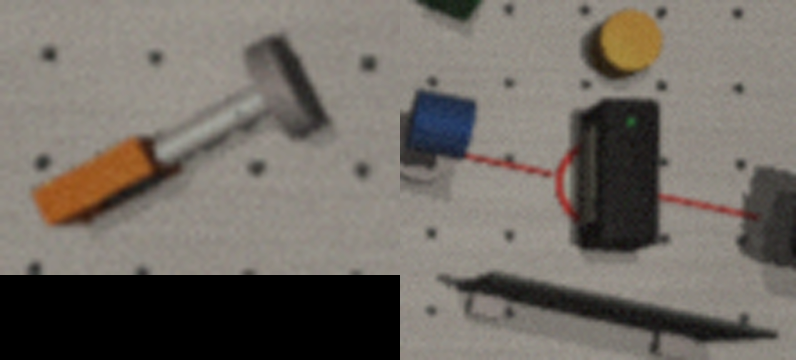

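The crop confirms the orange lens lying at left (frame crop px 95,180, foot 285,85) and the black adapter with its paper label over the red ring. Pixels with no depth spoiled some of the fits, so I refit those and find the bench frame.

```bash
cat > m.py <<'E'
from h import *
def roi(u0,u1,v0,v1):
    m=np.zeros((384,512),bool); m[v0:v1,u0:u1]=1; return m
E
python3 - <<'E'
from m import *
f=np.load('top0.npz'); p=f['p'];W=f['W'];d=f['d']; hsv=cv2.cvtColor(p,cv2.COLOR_RGB2HSV).astype(int)
Z=np.where(d>0,W[:,:,2],-99)
def rect(m,name):
    m=m&(Z<200);P=W[m][:,:2].astype(np.float32); r=cv2.minAreaRect(P); b=cv2.boxPoints(r); print(name,m.sum(),np.round(r[0],1),np.round(r[1],1),round(r[2],1),'corners',np.round(b).tolist(),'med',np.round(np.median(W[m],0),1))
rect(roi(320,425,215,245)&(Z>122),'shield'); rect(roi(425,500,180,230)&(Z>112),'laser')
rect(roi(310,342,165,195)&(Z>70),'det')
hole=((hsv[:,:,0]<10)|(hsv[:,:,0]>170))&(hsv[:,:,1]>90)&(abs(Z)<6)
# beam line points
m=hole&(roi(330,357,170,205)|roi(389,412,180,215)); q=W[m][:,:2]; 
l=cv2.fitLine(q.astype(np.float32),cv2.DIST_HUBER,0,.01,.01).ravel(); print('beam',l,np.degrees(np.arctan2(l[1],l[0])))
m=hole&roi(356,365,175,210); q=W[m][:,:2]; A=np.c_[2*q,np.ones(len(q))]; c=np.linalg.lstsq(A,(q**2).sum(1),rcond=None)[0]; print('ring arc circle',c[:2],np.sqrt(c[2]+c[:2]@c[:2]),len(q))
L=roi(100,172,215,268); o=(hsv[:,:,0]<22)&(hsv[:,:,1]>120)
rect(L&o&(Z>40),'frame'); rect(L&(~o)&(Z>8),'post+foot'); rect(L&(~o)&(Z>36),'foottop'); rect(L&(~o)&(Z>26)&(Z<34),'post')
for n,b in (('solv',(190,225,140,175)),('jar',(248,278,138,168)),('can',(155,182,128,155)),('green',(318,355,100,155))): rect(roi(*b)&(Z>25),n)
E
```

```text
shield 191 [ 501.  -193.2] [160.6   4.2] 79.3 corners [[484.0, -272.0], [488.0, -272.0], [518.0, -115.0], [514.0, -114.0]] med [ 500.9 -193.4  129.7]
laser 1781 [ 553.9 -370.4] [122.4  60.5] 79.5 corners [[513.0, -425.0], [572.0, -436.0], [595.0, -316.0], [535.0, -305.0]] med [ 553.4 -368.5  120.2]
det 296 [606.5 -90.6] [34.  35.7] 79.3 corners [[586.0, -104.0], [621.0, -111.0], [627.0, -77.0], [592.0, -71.0]] med [603.9 -89.4 104.8]
beam [ 1.8584807e-01  9.8257852e-01  5.8328918e+02 -2.1314388e+02] 79.28941
ring arc circle [ 584.40711527 -201.66294138] 21.589352544733174 59
frame 190 [442.4 359.3] [17.1 51.2] 29.8 corners [[422.0, 377.0], [448.0, 333.0], [463.0, 341.0], [437.0, 386.0]] med [441.9 359.   47.6]
post+foot 375 [459.9 328.4] [ 45.  121.5] 30.1 corners [[410.0, 370.0], [471.0, 265.0], [510.0, 287.0], [449.0, 392.0]] med [474.7 294.3  31.4]
foottop 141 [457. 325.] [ 40.4 121.1] 36.2 corners [[405.0, 362.0], [476.0, 264.0], [509.0, 288.0], [438.0, 386.0]] med [484.  282.7  45.4]
post 160 [460.6 311.1] [42.9 99.5] 41.3 corners [[412.0, 334.0], [477.0, 260.0], [510.0, 288.0], [444.0, 363.0]] med [469.4 311.5  30.1]
solv 386 [651.5 167.9] [39.8 42.7] 14.9 corners [[627.0, 183.0], [638.0, 142.0], [676.0, 152.0], [665.0, 194.0]] med [645.8 164.   79. ]
jar 349 [673.6  47.6] [43.1 42.8] 46.9 corners [[643.0, 47.0], [674.0, 17.0], [704.0, 49.0], [673.0, 78.0]] med [671.9  47.   54.6]
can 315 [694.4 261.7] [38.9 38.9] 56.7 corners [[667.0, 256.0], [700.0, 235.0], [721.0, 267.0], [689.0, 289.0]] med [691.5 259.   61.4]
green 692 [ 737.5 -119.7] [36.7 90.3] 68.8 corners [[689.0, -121.0], [773.0, -153.0], [786.0, -119.0], [702.0, -86.0]] med [ 733.  -118.4   57.7]
```

>>> {"fn": "servo_tool", "kwargs": {
  "series": [
    {"delta_pos": [20, 18, 0], "rot": [0, 0, -1], "fingers": 91.8},
    {"delta_pos": [35, 31, 0], "rot": [0, 0, -1.2], "fingers": 91.8},
    {"delta_pos": [40, 36, 0], "rot": [0, 0, -1.2], "fingers": 91.8},
    {"delta_pos": [40, 36, 0], "rot": [0, 0, -1.2], "fingers": 91.8},
    {"delta_pos": [40, 36, 0], "rot": [0, 0, -1.2], "fingers": 91.8},
    {"delta_pos": [40, 36, 0], "rot": [0, 0, -1.2], "fingers": 91.8},
    {"delta_pos": [40, 36, 0], "rot": [0, 0, -1.2], "fingers": 91.8},
    {"delta_pos": [40, 36, 0], "rot": [0, 0, -1.2], "fingers": 91.8},
    {"delta_pos": [40, 36, 0], "rot": [0, 0, -1.2], "fingers": 91.8},
    {"delta_pos": [40, 36, 0], "rot": [0, 0, -1.2], "fingers": 91.8},
    {"delta_pos": [35, 31, 0], "rot": [0, 0, -1.2], "fingers": 91.8},
    {"delta_pos": [25, 20, 0], "rot": [0, 0, -1.2], "fingers": 91.8},
    {"delta_pos": [10, 9.5, 0], "rot": [0, 0, 0], "fingers": 91.8},
    {"delta_pos": [0, 0, -20], "rot": [0, 0, 0], "fingers": 91.8},
    {"delta_pos": [0, 0, -30], "rot": [0, 0, 0], "fingers": 91.8},
    {"delta_pos": [0, 0, -20], "rot": [0, 0, 0], "fingers": 91.8},
    {"delta_pos": [0, 0, 0], "rot": [0, 0, 0], "fingers": 91.8}
  ],
  "force": 30
}}

```text
clock: 2.22
tool_pos: [587.8, -211.3, 163.1]
tool_rot: [1.0, -0.008, -0.002, -0.0]
force: [-0.7, -0.5, 0.1]
finger_gap: 0.999
```

>>> {"fn": "servo_tool", "kwargs": {
  "series": [
    {"delta_pos": [1, 1, -25], "rot": [0, 0, 0], "fingers": 91.8},
    {"delta_pos": [0, 0, -30], "rot": [0, 0, 0], "fingers": 91.8},
    {"delta_pos": [0, 0, -25], "rot": [0, 0, 0], "fingers": 91.8},
    {"delta_pos": [0, 0, -20], "rot": [0, 0, 0], "fingers": 91.8},
    {"delta_pos": [0, 0, -15], "rot": [0, 0, 0], "fingers": 91.8},
    {"delta_pos": [0, 0, 0], "rot": [0, 0, 0], "fingers": 91.8},
    {"delta_pos": [0, 0, 0], "rot": [0, 0, 0], "fingers": 60},
    {"delta_pos": [0, 0, 0], "rot": [0, 0, 0], "fingers": 30},
    {"delta_pos": [0, 0, 0], "rot": [0, 0, 0], "fingers": 20},
    {"delta_pos": [0, 0, 0], "rot": [0, 0, 0], "fingers": 20},
    {"delta_pos": [0, 0, 0], "rot": [0, 0, 0], "fingers": 20},
    {"delta_pos": [0, 0, 0], "rot": [0, 0, 0], "fingers": 20},
    {"delta_pos": [0, 0, 0], "rot": [0, 0, 0], "fingers": 20}
  ],
  "force": 30
}}

```text
clock: 3.85
tool_pos: [590.9, -209.9, 49.8]
tool_rot: [1.0, -0.007, 0.0, 0.0]
force: [0.5, -2.2, 0.5]
finger_gap: 0.393
```

>>> {"fn": "servo_tool", "kwargs": {
  "series": [
    {"delta_pos": [0, 0, 5], "rot": [0, 0, 0], "fingers": 20},
    {"delta_pos": [0, 0, 15], "rot": [0, 0, 0], "fingers": 20},
    {"delta_pos": [0, 0, 25], "rot": [0, 0, 0], "fingers": 20},
    {"delta_pos": [0, 0, 30], "rot": [0, 0, 0], "fingers": 20},
    {"delta_pos": [0, 0, 30], "rot": [0, 0, 0], "fingers": 20},
    {"delta_pos": [0, 0, 30], "rot": [0, 0, 0], "fingers": 20},
    {"delta_pos": [0, 0, 15], "rot": [0, 0, 0], "fingers": 20},
    {"delta_pos": [0, 0, 5], "rot": [0, 0, 0], "fingers": 20},
    {"delta_pos": [0, 0, 0], "rot": [0, 0, 0], "fingers": 20},
    {"delta_pos": [0, 0, 0], "rot": [0, 0, 0], "fingers": 20}
  ]
}}

```text
clock: 5.1
tool_pos: [590.1, -209.3, 203.5]
tool_rot: [1.0, -0.007, -0.001, -0.0]
force: [0.2, -0.3, -3.7]
finger_gap: 0.389
```

Run:
```python
from m import *
s=robot.sense(); print(s['tool_pos'],s['force'],s['torque'],s['finger_gap'])
ps=[]
for n in('top','scene'):
    p,d=robot.read_camera(n); np.savez(f'{n}1.npz',p=p,d=d,W=world(n,d))
    u,v=[int(x) for x in proj(n,[585,-208,150])]; print(n,u,v); v=min(max(v,60),320);u=min(max(u,70),440); ps.append(cv2.resize(p[v-60:v+60,u-66:u+66],None,fx=3,fy=3,interpolation=cv2.INTER_CUBIC))
cv2.imwrite('pics/lift.png',np.hstack(ps)[:,:,::-1])
```

```text
[ 590.12082703 -209.34808781  203.5147743 ] [ 0.24487471 -0.27469845 -3.71127306] [ 0.03614831 -0.00716802  0.01437642] 0.3885922351877538
top 389 186
scene 140 171
```

View pics/lift.png

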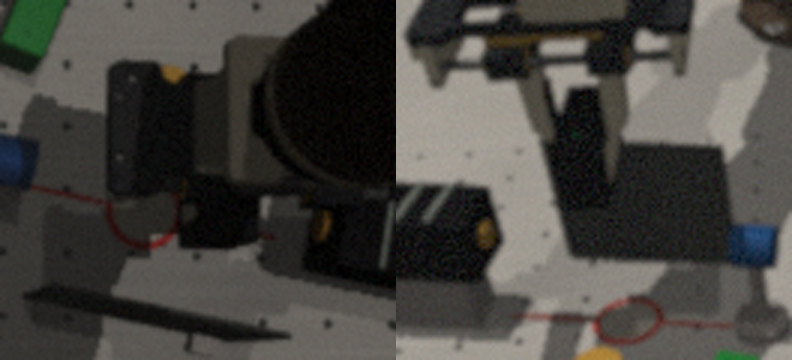

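The adapter is held upright in the fingers and the ring is clear (scene crop px 628,322). Next is the tray.

>>> {"fn": "servo_tool", "kwargs": {
  "series": [
    {"delta_pos": [-5, 12, 0], "rot": [0, 0, -1.6], "fingers": 20},
    {"delta_pos": [-11, 25, 0], "rot": [0, 0, -2.5], "fingers": 20},
    {"delta_pos": [-16, 36, 0], "rot": [0, 0, -3], "fingers": 20},
    {"delta_pos": [-16, 38, 0], "rot": [0, 0, -3], "fingers": 20},
    {"delta_pos": [-16, 38, 0], "rot": [0, 0, -3], "fingers": 20},
    {"delta_pos": [-16, 38, 0], "rot": [0, 0, -3], "fingers": 20},
    {"delta_pos": [-16, 36, 0], "rot": [0, 0, -3], "fingers": 20},
    {"delta_pos": [-12, 25, 0], "rot": [0, 0, -2.5], "fingers": 20},
    {"delta_pos": [-6, 14, 0], "rot": [0, 0, -2], "fingers": 20},
    {"delta_pos": [0, 0, -15], "rot": [0, 0, 0], "fingers": 20},
    {"delta_pos": [0, 0, -30], "rot": [0, 0, 0], "fingers": 20},
    {"delta_pos": [0, 0, -30], "rot": [0, 0, 0], "fingers": 20},
    {"delta_pos": [0, 0, -20], "rot": [0, 0, 0], "fingers": 20},
    {"delta_pos": [0, 0, -10], "rot": [0, 0, 0], "fingers": 20},
    {"delta_pos": [0, 0, 0], "rot": [0, 0, 0], "fingers": 20},
    {"delta_pos": [0, 0, 0], "rot": [0, 0, 0], "fingers": 20}
  ]
}}

```text
clock: 7.2
tool_pos: [477.3, 52.4, 100.2]
tool_rot: [0.977, -0.211, 0.0, -0.0]
force: [0.4, -0.5, -2.4]
finger_gap: 0.386
```

>>> {"fn": "servo_tool", "kwargs": {
  "series": [
    {"delta_pos": [-1, 0, -18], "rot": [0, 0, 0], "fingers": 20},
    {"delta_pos": [0, 0, -14], "rot": [0, 0, 0], "fingers": 20},
    {"delta_pos": [0, 0, -8], "rot": [0, 0, 0], "fingers": 20},
    {"delta_pos": [0, 0, -3], "rot": [0, 0, 0], "fingers": 20},
    {"delta_pos": [0, 0, -1], "rot": [0, 0, 0], "fingers": 20},
    {"delta_pos": [0, 0, 0], "rot": [0, 0, 0], "fingers": 20}
  ]
}}

```text
clock: 7.95
tool_pos: [476.0, 52.5, 56.0]
tool_rot: [0.977, -0.211, 0.0, -0.0]
force: [-0.7, -0.1, -3.2]
finger_gap: 0.39
```

>>> {"fn": "servo_tool", "kwargs": {
  "series": [
    {"delta_pos": [0, 0, -1], "rot": [0, 0, 0], "fingers": 36},
    {"delta_pos": [0, 0, 0], "rot": [0, 0, 0], "fingers": 45},
    {"delta_pos": [0, 0, 0], "rot": [0, 0, 0], "fingers": 60},
    {"delta_pos": [0, 0, 0], "rot": [0, 0, 0], "fingers": 70},
    {"delta_pos": [0, 0, 0], "rot": [0, 0, 0], "fingers": 70},
    {"delta_pos": [0, 0, 20], "rot": [0, 0, 0], "fingers": 70},
    {"delta_pos": [0, 0, 40], "rot": [0, 0, 0], "fingers": 70},
    {"delta_pos": [0, 0, 50], "rot": [0, 0, 0], "fingers": 70},
    {"delta_pos": [0, 0, 50], "rot": [0, 0, 0], "fingers": 70},
    {"delta_pos": [0, 20, 20], "rot": [0, 0, 0], "fingers": 70},
    {"delta_pos": [0, 40, 0], "rot": [0, 0, 0], "fingers": 70},
    {"delta_pos": [0, 50, 0], "rot": [0, 0, 0], "fingers": 70},
    {"delta_pos": [0, 50, 0], "rot": [0, 0, 0], "fingers": 70},
    {"delta_pos": [0, 40, 0], "rot": [0, 0, 0], "fingers": 70},
    {"delta_pos": [0, 20, 0], "rot": [0, 0, 0], "fingers": 70},
    {"delta_pos": [0, 0, 0], "rot": [0, 0, 0], "fingers": 70}
  ]
}}

```text
clock: 9.95
tool_pos: [475.1, 274.1, 234.5]
tool_rot: [0.978, -0.21, -0.0, -0.0]
force: [-0.2, 0.1, 1.0]
finger_gap: 0.764
```

Run:
```python
from m import *
s=robot.sense(); print(s['clock'],s['tool_pos'],s['tool_rot'],s['force'])
p,d=robot.read_camera('top'); W=world('top',d); np.savez('top2.npz',p=p,d=d,W=W)
Z=np.where(d>0,W[:,:,2],-99)
m=roi(225,300,195,285)&(Z>54)&(Z<70); r=cv2.minAreaRect(W[m][:,:2].astype(np.float32)); print(m.sum(),r,np.median(W[m],0))
i=robot.camera_info('wrist'); info=cam('wrist'); p,d=robot.read_camera('wrist'); np.savez('wrist2.npz',p=p,d=d,W=world('wrist',d,info)); 
cv2.imwrite('pics/w2.png',p[:,:,::-1])
```

```text
9.95 [475.12200768 274.08120744 234.47433846] [ 9.77712172e-01 -2.09949520e-01 -3.13431117e-04 -9.32369737e-05] [-0.19211648  0.11733722  0.96205521]
685 ((471.9075012207031, 54.74015808105469), (35.93115997314453, 89.27951049804688), 65.73497009277344) [471.36998937  54.9067617   62.72143329]
```

View pics/w2.png

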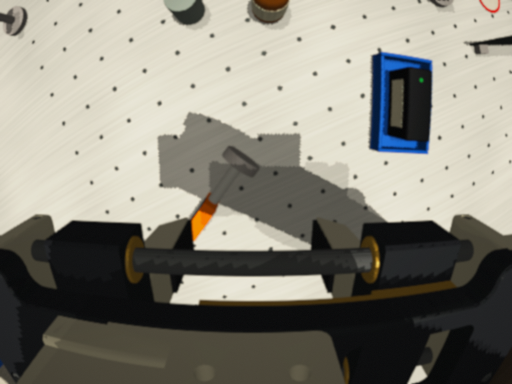

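The adapter is centred in the tray to within 1 mm (top at 62.7, rect 89×36, aligned). Now the lens. I tilt the tool so its body leans past the frame end, so that a 90° turn can stand the lens up.

>>> {"fn": "servo_tool", "kwargs": {
  "series": [
    {"delta_pos": [-10, 20, 0], "rot": [0, 0, -4], "fingers": 60},
    {"delta_pos": [-11, 24, 0], "rot": [0, 0, -7], "fingers": 60},
    {"delta_pos": [-11, 25, 0], "rot": [0, 0, -7], "fingers": 60},
    {"delta_pos": [-11, 25, 0], "rot": [0, 0, -7], "fingers": 60},
    {"delta_pos": [-10, 24, 0], "rot": [0, 0, -7], "fingers": 60},
    {"delta_pos": [-10, 20, 0], "rot": [0, 0, -4], "fingers": 60},
    {"delta_pos": [0, 0, 0], "rot": [-4.34, -2.49, 0], "fingers": 60},
    {"delta_pos": [0, 0, 0], "rot": [-6.94, -3.98, 0], "fingers": 60},
    {"delta_pos": [0, 0, 0], "rot": [-6.94, -3.98, 0], "fingers": 60},
    {"delta_pos": [0, 0, 0], "rot": [-6.94, -3.98, 0], "fingers": 60},
    {"delta_pos": [0, 0, 0], "rot": [-6.94, -3.98, 0], "fingers": 60},
    {"delta_pos": [0, 0, 0], "rot": [-6.94, -3.98, 0], "fingers": 60},
    {"delta_pos": [0, 0, 0], "rot": [0, 0, 0], "fingers": 60},
    {"delta_pos": [0, 0, 0], "rot": [0, 0, 0], "fingers": 60}
  ]
}}

```text
clock: 11.8
tool_pos: [491.3, 339.6, 183.6]
tool_rot: [0.872, -0.352, 0.245, 0.238]
force: [-0.0, -0.2, 0.7]
finger_gap: 0.655
```

```bash
cat > st.py <<'E'
from m import *
from scipy.spatial.transform import Rotation as Ro
s=robot.sense(); R=Ro.from_quat(s['tool_rot']).as_matrix()
print(s['clock'],'tcp',np.round(s['tool_pos'],1),'q',np.round(s['qpos'],2),'F',np.round(s['force'],1),'gap',s['finger_gap']*91.8)
print('x',R[:,0].round(3),'close',R[:,1].round(3),np.degrees(np.arctan2(R[1,1],R[0,1])).round(1),'a',R[:,2].round(3),'tilt',np.degrees(np.arccos(-R[2,2])).round(1))
E
python3 st.py
```

```text
11.8 tcp [491.3 339.6 183.6] q [-1.68  1.04  1.32  1.63 -0.32  1.23 -2.74] F [-0.  -0.2  0.7] gap 60.1427674410338
x [ 0.632 -0.497  0.595] close [-0.73  -0.639  0.242] -138.8 a [ 0.26  -0.587 -0.767] tilt 39.9
```

J3 and J7 are at their limits. I level the tool and use the half-turn-equivalent grasp instead.

>>> {"fn": "servo_tool", "kwargs": {
  "series": [
    {"delta_pos": [0, 0, 0], "rot": [7.3, 3.2, 0], "fingers": 60},
    {"delta_pos": [0, 0, 10], "rot": [7.3, 3.2, 0], "fingers": 60},
    {"delta_pos": [0, 0, 10], "rot": [7.3, 3.2, 0], "fingers": 60},
    {"delta_pos": [0, 0, 10], "rot": [7.3, 3.2, 0], "fingers": 60},
    {"delta_pos": [0, 0, 10], "rot": [7.3, 3.2, 0], "fingers": 60},
    {"delta_pos": [-5, 0, 0], "rot": [0, 0, 9], "fingers": 60},
    {"delta_pos": [-5, 0, 0], "rot": [0, 0, 9], "fingers": 60},
    {"delta_pos": [-5, 0, 0], "rot": [0, 0, 9], "fingers": 60},
    {"delta_pos": [-5, 0, 0], "rot": [0, 0, 9], "fingers": 60},
    {"delta_pos": [-5, 0, 0], "rot": [0, 0, 9], "fingers": 60},
    {"delta_pos": [-5, 5, 0], "rot": [0, 0, 9], "fingers": 60},
    {"delta_pos": [-5, 5, 0], "rot": [0, 0, 9], "fingers": 60},
    {"delta_pos": [-5, 10, 0], "rot": [0, 0, 9], "fingers": 60},
    {"delta_pos": [-5, 10, 0], "rot": [0, 0, 9], "fingers": 60},
    {"delta_pos": [-5, 10, 0], "rot": [0, 0, 9], "fingers": 60},
    {"delta_pos": [0, 0, 0], "rot": [0, 0, 9], "fingers": 60},
    {"delta_pos": [0, 0, 0], "rot": [0, 0, 9], "fingers": 60},
    {"delta_pos": [0, 0, 0], "rot": [0, 0, 9], "fingers": 60},
    {"delta_pos": [0, 0, 0], "rot": [0, 0, 9], "fingers": 60},
    {"delta_pos": [0, 0, 0], "rot": [0, 0, 9], "fingers": 60}
  ]
}}

```text
clock: 14.3
tool_pos: [441.7, 379.2, 225.0]
tool_rot: [0.699, 0.715, 0.003, -0.003]
force: [0.1, 1.0, -0.6]
finger_gap: 0.655
```

```bash
python3 st.py
```

```text
14.3 tcp [441.7 379.2 225. ] q [-1.18  0.39  0.53  1.73 -0.23  1.07 -0.55] F [ 0.1  1.  -0.6] gap 60.12136846429275
x [-0.022  1.     0.008] close [ 1.     0.022 -0.001] 1.2 a [-0.001  0.008 -1.   ] tilt 0.5
```

>>> {"fn": "servo_tool", "kwargs": {
  "series": [
    {"delta_pos": [-5, 8, 0], "rot": [0, 0, 7], "fingers": 60},
    {"delta_pos": [-8, 8, 0], "rot": [0, 0, 7.5], "fingers": 60},
    {"delta_pos": [-8, 8, 0], "rot": [0, 0, 7.5], "fingers": 60},
    {"delta_pos": [-8, 8, 0], "rot": [0, 0, 7], "fingers": 60},
    {"delta_pos": [0, 0, 0], "rot": [-4.34, -2.49, 0], "fingers": 60},
    {"delta_pos": [0, 0, 0], "rot": [-6.94, -3.98, 0], "fingers": 60},
    {"delta_pos": [0, 0, 0], "rot": [-6.94, -3.98, 0], "fingers": 60},
    {"delta_pos": [0, 0, 0], "rot": [-6.94, -3.98, 0], "fingers": 60},
    {"delta_pos": [0, 0, 0], "rot": [-6.94, -3.98, 0], "fingers": 60},
    {"delta_pos": [0, 0, 0], "rot": [-6.94, -3.98, 0], "fingers": 60},
    {"delta_pos": [0, 0, 0], "rot": [0, 0, 0], "fingers": 60}
  ]
}}

```text
clock: 15.68
tool_pos: [410.4, 413.5, 222.0]
tool_rot: [0.461, 0.802, -0.192, 0.328]
force: [0.1, -0.1, 0.3]
finger_gap: 0.656
```

```bash
python3 st.py
```

```text
15.675 tcp [410.4 413.5 222. ] q [-1.56  0.7   0.56  1.54  0.31  1.41 -0.63] F [ 0.1 -0.1  0.3] gap 60.20669559941508
x [-0.36   0.613 -0.703] close [ 0.865  0.501 -0.007] 30.1 a [ 0.348 -0.611 -0.711] tilt 44.7
```

>>> {"fn": "servo_tool", "kwargs": {
  "series": [
    {"delta_pos": [0.5, -0.5, -20], "rot": [0, 0, 0], "fingers": 60},
    {"delta_pos": [0.5, -0.5, -35], "rot": [0, 0, 0], "fingers": 60},
    {"delta_pos": [0.5, -0.5, -40], "rot": [0, 0, 0], "fingers": 60},
    {"delta_pos": [0.5, 0, -35], "rot": [0, 0, 0], "fingers": 60},
    {"delta_pos": [0, 0, -15], "rot": [0, 0, 0], "fingers": 60},
    {"delta_pos": [0, 0, 0], "rot": [0, 0, 0], "fingers": 60},
    {"delta_pos": [4, -7, -8], "rot": [0, 0, 0], "fingers": 60},
    {"delta_pos": [7, -12, -14], "rot": [0, 0, 0], "fingers": 60},
    {"delta_pos": [7, -12, -14], "rot": [0, 0, 0], "fingers": 60},
    {"delta_pos": [6, -10.5, -12], "rot": [0, 0, 0], "fingers": 60},
    {"delta_pos": [3, -5, -6], "rot": [0, 0, 0], "fingers": 60},
    {"delta_pos": [1, -2, -2], "rot": [0, 0, 0], "fingers": 60},
    {"delta_pos": [0, 0, 0], "rot": [0, 0, 0], "fingers": 60}
  ]
}}

```text
clock: 17.3
tool_pos: [442.1, 363.0, 22.0]
tool_rot: [0.462, 0.801, -0.192, 0.328]
force: [0.9, 0.0, 0.1]
finger_gap: 0.653
```

```bash
python3 st.py
```

```text
17.3 tcp [442.1 363.   22. ] q [-1.48  0.93  0.51  1.72  0.29  1.02 -0.74] F [0.9 0.  0.1] gap 59.98433265123544
x [-0.358  0.614 -0.703] close [ 0.866  0.5   -0.005] 30.0 a [ 0.348 -0.611 -0.711] tilt 44.7
```

>>> {"fn": "servo_tool", "kwargs": {
  "series": [
    {"delta_pos": [-1.5, 0, -1], "rot": [0, 0, 0], "fingers": 40},
    {"delta_pos": [0, 0, 0], "rot": [0, 0, 0], "fingers": 20},
    {"delta_pos": [0, 0, 0], "rot": [0, 0, 0], "fingers": 8},
    {"delta_pos": [0, 0, 0], "rot": [0, 0, 0], "fingers": 8},
    {"delta_pos": [0, 0, 0], "rot": [0, 0, 0], "fingers": 8},
    {"delta_pos": [0, 0, 0], "rot": [0, 0, 0], "fingers": 8},
    {"delta_pos": [0, 0, 0], "rot": [0, 0, 0], "fingers": 8},
    {"delta_pos": [0, 0, 15], "rot": [0, 0, 0], "fingers": 8},
    {"delta_pos": [0, 0, 30], "rot": [0, 0, 0], "fingers": 8},
    {"delta_pos": [0, 0, 40], "rot": [0, 0, 0], "fingers": 8},
    {"delta_pos": [0, 0, 40], "rot": [0, 0, 0], "fingers": 8},
    {"delta_pos": [0, 0, 30], "rot": [0, 0, 0], "fingers": 8},
    {"delta_pos": [0, 0, 15], "rot": [0, 0, 0], "fingers": 8},
    {"delta_pos": [0, 0, 0], "rot": [0, 0, 0], "fingers": 8}
  ],
  "force": 40
}}

```text
clock: 19.05
tool_pos: [440.6, 362.8, 191.3]
tool_rot: [0.462, 0.801, -0.192, 0.328]
force: [-0.4, 0.5, -4.6]
finger_gap: 0.197
```

```bash
python3 st.py
cat > lens.py <<'E'
from m import *
# orange / lens points in top & scene views
import sys
def cloud(n,zmin=-50):
    p,d=robot.read_camera(n); W=world(n,d); hsv=cv2.cvtColor(p,cv2.COLOR_RGB2HSV).astype(int)
    o=(hsv[:,:,0]>3)&(hsv[:,:,0]<20)&(hsv[:,:,1]>140)&(hsv[:,:,2]>60)&(d>0)
    return p,d,W,o
E
python3 - <<'E'
from lens import *
for n in('scene','top'):
    p,d,W,o=cloud(n); s=robot.sense(); near=np.linalg.norm(W-np.array(s['tool_pos']),axis=2)<120
    m=o&near; print(n,m.sum(), np.round(np.median(W[m],0),1) if m.any() else '')
    u,v=[int(x) for x in proj(n,s['tool_pos'])]; print(u,v); u=min(max(u,70),440);v=min(max(v,60),320)
    cv2.imwrite(f'pics/_{n}.png',cv2.resize(p[v-60:v+60,u-66:u+66],None,fx=3,fy=3,interpolation=cv2.INTER_CUBIC)[:,:,::-1])
cv2.imwrite('pics/held.png',np.hstack([cv2.imread('pics/_scene.png'),cv2.imread('pics/_top.png')]))
E
```

```text
19.05 tcp [440.6 362.8 191.3] q [-1.52  0.69  0.58  1.66  0.34  1.28 -0.62] F [-0.4  0.5 -4.6] gap 18.050431494762883
x [-0.358  0.615 -0.703] close [ 0.866  0.499 -0.004] 29.9 a [ 0.348 -0.61  -0.712] tilt 44.6
scene 146 [453.4 350.6 216.9]
356 115
top 321 [440.2 361.3 217.3]
89 252
```

View pics/held.png

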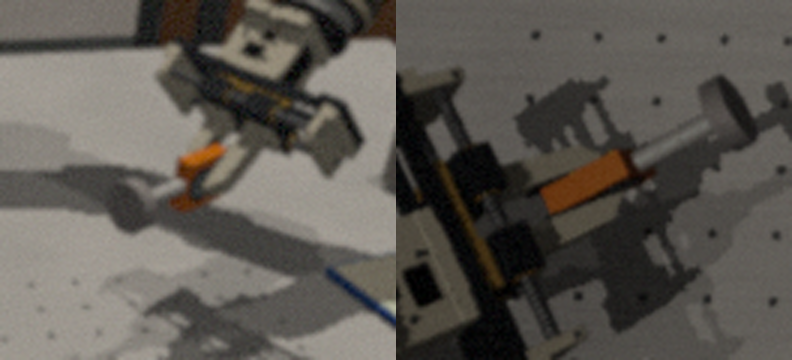

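>>> {"fn": "servo_tool", "kwargs": {
  "series": [
    {"delta_pos": [0, 0, 0], "rot": [3.47, 2, 0], "fingers": 8},
    {"delta_pos": [0, 0, 0], "rot": [6.08, 3.48, 0], "fingers": 8},
    {"delta_pos": [0, 0, 0], "rot": [6.08, 3.48, 0], "fingers": 8},
    {"delta_pos": [0, 0, 0], "rot": [6.08, 3.48, 0], "fingers": 8},
    {"delta_pos": [0, 0, 0], "rot": [6.08, 3.48, 0], "fingers": 8},
    {"delta_pos": [0, 0, 0], "rot": [6.08, 3.48, 0], "fingers": 8},
    {"delta_pos": [0, 0, 0], "rot": [6.08, 3.48, 0], "fingers": 8},
    {"delta_pos": [0, 0, 0], "rot": [6.08, 3.48, 0], "fingers": 8},
    {"delta_pos": [0, 0, 0], "rot": [6.08, 3.48, 0], "fingers": 8},
    {"delta_pos": [0, 0, 0], "rot": [6.08, 3.48, 0], "fingers": 8},
    {"delta_pos": [0, 0, 0], "rot": [6.08, 3.48, 0], "fingers": 8},
    {"delta_pos": [0, 0, 0], "rot": [6.08, 3.48, 0], "fingers": 8},
    {"delta_pos": [0, 0, 0], "rot": [6.08, 3.48, 0], "fingers": 8},
    {"delta_pos": [0, 0, 0], "rot": [1.74, 1, 0], "fingers": 8},
    {"delta_pos": [0, 0, 0], "rot": [0, 0, 0], "fingers": 8},
    {"delta_pos": [0, 0, 0], "rot": [0, 0, 0], "fingers": 8}
  ]
}}

```text
clock: 21.15
tool_pos: [439.9, 363.5, 191.0]
tool_rot: [0.46, 0.8, 0.193, -0.333]
force: [-0.0, 0.3, -3.0]
finger_gap: 0.196
```

```bash
python3 st.py
cat > axis.py <<'E'
from lens import *
# lens cloud near tool, fit axis from top+scene views
s=robot.sense(); T=np.array(s['tool_pos']); ims=[]
for n in('scene','top'):
    p,d,W,o=cloud(n); m=o&(np.linalg.norm(W-T,axis=2)<110); m=cv2.morphologyEx(m.astype(np.uint8),cv2.MORPH_OPEN,np.ones((2,2)))>0
    print(n,'orange',m.sum(),np.round(np.percentile(W[m],[3,50,97],axis=0),0).tolist() if m.any() else '')
    u,v=[int(x) for x in proj(n,T-[0,0,40])]; print(u,v,np.shape(p)); u=min(max(u,66),446);v=min(max(v,60),324)
    np.savez(f'{n}_ax.npz',p=p,d=d,W=W)
    ims.append(cv2.resize(p[v-60:v+60,u-66:u+66],None,fx=3,fy=3,interpolation=cv2.INTER_CUBIC))
cv2.imwrite(f'pics/ax{s["clock"]:.1f}.png',np.hstack(ims)[:,:,::-1]); print(f'pics/ax{s["clock"]:.1f}.png')
E
python3 axis.py; cp $(ls -t pics/ax*.png|head -1) pics/up.png
```

```text
21.15 tcp [439.9 363.5 191. ] q [-0.4   0.53  0.09  1.84 -0.91  1.18  0.76] F [-0.   0.3 -3. ] gap 17.969891385726754
x [-0.356  0.607  0.711] close [0.864 0.503 0.003] 30.2 a [-0.356  0.615 -0.704] tilt 45.3
scene orange 31 [[447.0, 342.0, 156.0], [459.0, 350.0, 174.0], [462.0, 360.0, 182.0]]
353 128 (384, 512, 3)
top orange 174 [[423.0, 317.0, 186.0], [436.0, 366.0, 214.0], [455.0, 381.0, 275.0]]
97 252 (384, 512, 3)
pics/ax21.1.png
```

View pics/up.png

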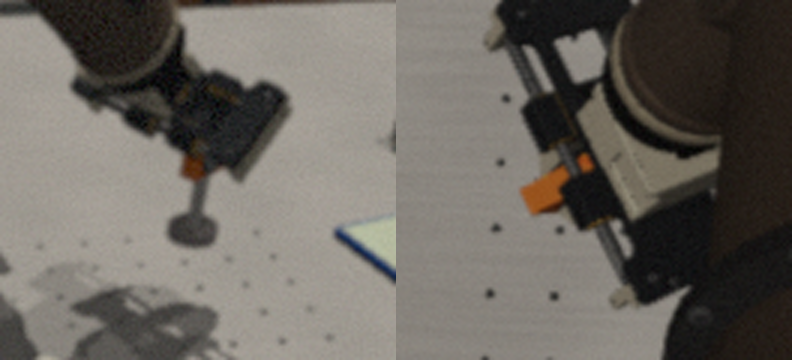

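Run:
```python
from m import *
f=np.load('scene_ax.npz');W=f['W'];d=f['d']
T=np.array([439.9,363.5,191])
m=(d>0)&(np.hypot(W[:,:,0]-T[0],W[:,:,1]-T[1])<70)&(W[:,:,2]>70)&(W[:,:,2]<150)
P=W[m]
for z in range(75,150,8):
    q=P[(P[:,2]>=z)&(P[:,2]<z+8)]
    if len(q): print(z,len(q),np.round(np.r_[q.min(0)[:2],q.max(0)[:2],q.mean(0)],0))
g=P[P[:,2]<118]
# plane fit top face
best=None;rng=np.random.default_rng(0)
for _ in range(2000):
    a=g[rng.choice(len(g),3,False)]; n=np.cross(a[1]-a[0],a[2]-a[0]); l=np.linalg.norm(n)
    if l<50: continue
    n/=l
    if abs(n[2])<.8: continue
    k=abs((g-a[0])@n)<1.5
    if best is None or k.sum()>best[0]: best=(k.sum(),k)
q=g[best[1]]; c=q.mean(0); n=np.linalg.svd(q-c)[2][2]; n*=np.sign(n[2]); print('foot top plane',len(q),c,n,np.degrees(np.arccos(n[2])), (q.min(0)+q.max(0))/2)
f=np.load('top_ax.npz');W=f['W'];p=f['p'];d=f['d'];hsv=cv2.cvtColor(p,cv2.COLOR_RGB2HSV).astype(int)
o=(hsv[:,:,0]>3)&(hsv[:,:,0]<20)&(hsv[:,:,1]>140)&(d>0)&(np.hypot(W[:,:,0]-436,W[:,:,1]-366)<35)&(abs(W[:,:,2]-213)<12)
q=W[o]; c=q.mean(0); n=np.linalg.svd(q-c)[2][2]; n*=np.sign(n[2]); print('frame top',len(q),c,n,cv2.minAreaRect(q[:,:2].astype(np.float32)))
```

```text
91 33 [432. 336. 467. 380. 457. 353.  96.]
99 109 [421. 337. 468. 383. 449. 358. 105.]
107 23 [435. 341. 464. 383. 449. 361. 109.]
115 11 [441. 354. 451. 367. 447. 359. 119.]
123 13 [445. 354. 449. 366. 448. 359. 127.]
131 14 [439. 354. 449. 366. 446. 358. 135.]
139 12 [443. 355. 451. 366. 447. 359. 143.]
147 4 [443. 355. 450. 361. 447. 357. 148.]
foot top plane 86 [445.68397669 360.32003826 106.03366105] [-0.01395529 -0.00503104  0.99988996] 0.8499834696536234 [444.13923642 360.01817711 105.98830462]
frame top 155 [438.07729876 367.20588079 212.96436202] [-0.13807033 -0.08189934  0.98703044] ((440.6749572753906, 362.0632629394531), (18.222858428955078, 43.36723327636719), 30.61026954650879)
```

The held lens is upright: the foot plane is within 1° and its top is at z 106. I lower it straight down.

>>> {"fn": "servo_tool", "kwargs": {
  "series": [
    {"delta_pos": [0, 0, -12], "rot": [0, 0, 0], "fingers": 8},
    {"delta_pos": [0, 0, -25], "rot": [0, 0, 0], "fingers": 8},
    {"delta_pos": [0, 0, -25], "rot": [0, 0, 0], "fingers": 8},
    {"delta_pos": [0, 0, -15], "rot": [0, 0, 0], "fingers": 8},
    {"delta_pos": [0, 0, -7], "rot": [0, 0, 0], "fingers": 8},
    {"delta_pos": [0, 0, -4], "rot": [0, 0, 0], "fingers": 8},
    {"delta_pos": [0, 0, -1], "rot": [0, 0, 0], "fingers": 8},
    {"delta_pos": [0, 0, 0], "rot": [0, 0, 0], "fingers": 8}
  ]
}}

```text
clock: 22.25
tool_pos: [440.8, 362.7, 102.3]
tool_rot: [0.46, 0.8, 0.194, -0.333]
force: [-0.4, 0.4, -4.1]
finger_gap: 0.197
```

```bash
python3 st.py
```

```text
22.25 tcp [440.8 362.7 102.3] q [-0.37  0.66  0.06  1.89 -0.97  1.07  0.91] F [-0.4  0.4 -4.1] gap 18.040799958238885
x [-0.355  0.607  0.711] close [0.865 0.501 0.004] 30.1 a [-0.354  0.617 -0.703] tilt 45.4
```

>>> {"fn": "servo_tool", "kwargs": {
  "series": [
    {"delta_pos": [0, 0, -1], "rot": [0, 0, 0], "fingers": 8},
    {"delta_pos": [0, 0, -1], "rot": [0, 0, 0], "fingers": 8},
    {"delta_pos": [0, 0, -1], "rot": [0, 0, 0], "fingers": 8},
    {"delta_pos": [0, 0, 0], "rot": [0, 0, 0], "fingers": 8}
  ]
}}

```text
clock: 22.75
tool_pos: [440.8, 362.9, 100.0]
tool_rot: [0.46, 0.8, 0.194, -0.334]
force: [-0.8, -3.0, 7.5]
finger_gap: 0.197
```

```bash
python3 st.py
```

```text
22.75 tcp [440.8 362.9 100. ] q [-0.37  0.67  0.06  1.89 -0.98  1.07  0.91] F [-0.8 -3.   7.5] gap 18.064314971649278
x [-0.354  0.606  0.712] close [0.865 0.501 0.004] 30.1 a [-0.355  0.618 -0.702] tilt 45.4
```

>>> {"fn": "servo_tool", "kwargs": {
  "series": [
    {"delta_pos": [0, 0, 0], "rot": [0, 0, 0], "fingers": 22},
    {"delta_pos": [0, 0, 0], "rot": [0, 0, 0], "fingers": 40},
    {"delta_pos": [0, 0, 0], "rot": [0, 0, 0], "fingers": 60},
    {"delta_pos": [0, 0, 0], "rot": [0, 0, 0], "fingers": 60},
    {"delta_pos": [0, 0, 0], "rot": [0, 0, 0], "fingers": 60},
    {"delta_pos": [4, -6, 7], "rot": [0, 0, 0], "fingers": 60},
    {"delta_pos": [7, -12, 14], "rot": [0, 0, 0], "fingers": 60},
    {"delta_pos": [10, -18, 20], "rot": [0, 0, 0], "fingers": 60},
    {"delta_pos": [10, -18, 20], "rot": [0, 0, 0], "fingers": 60},
    {"delta_pos": [10, -18, 20], "rot": [0, 0, 0], "fingers": 60},
    {"delta_pos": [10, -18, 20], "rot": [0, 0, 0], "fingers": 60},
    {"delta_pos": [10, -18, 20], "rot": [-3.5, -2, 0], "fingers": 60},
    {"delta_pos": [10, -18, 10], "rot": [-6.94, -3.98, 0], "fingers": 60},
    {"delta_pos": [5, -10, 0], "rot": [-6.94, -3.98, 0], "fingers": 60},
    {"delta_pos": [0, -5, 0], "rot": [-6.94, -3.98, 0], "fingers": 60},
    {"delta_pos": [0, 0, 0], "rot": [-6.94, -3.98, 0], "fingers": 60},
    {"delta_pos": [0, 0, 0], "rot": [-6.94, -3.98, 0], "fingers": 60},
    {"delta_pos": [0, 0, 0], "rot": [-1, -0.5, 0], "fingers": 60},
    {"delta_pos": [0, 0, 0], "rot": [0, 0, 0], "fingers": 60}
  ]
}}

```text
clock: 25.12
tool_pos: [516.7, 220.8, 230.2]
tool_rot: [0.5, 0.866, 0.0, -0.003]
force: [0.4, -1.0, -0.3]
finger_gap: 0.653
```

```bash
python3 st.py
python3 - <<'E'
from lens import *
p,d,W,o=cloud('top'); m=o&roi(50,170,200,300); print(m.sum(),np.percentile(W[m],[5,50,95],axis=0).round(0).tolist())
t=m&(abs(W[:,:,2]-122)<6); q=W[t]; print('top face',len(q),q.mean(0),cv2.minAreaRect(q[:,:2].astype(np.float32)))
q=q-q.mean(0); n=np.linalg.svd(q)[2][2]; print(n)
v,u=np.argwhere(m).mean(0).astype(int); print(u,v)
a=p[v-50:v+50,max(u-60,0):u+60]
p2,d2,W2,o2=cloud('scene'); m2=o2&(np.hypot(W2[:,:,0]-440,W2[:,:,1]-362)<60); v,u=np.argwhere(m2).mean(0).astype(int); print(u,v,m2.sum()); b=p2[v-50:v+50,u-60:u+60]
f=lambda x:cv2.resize(x,(360,300),interpolation=cv2.INTER_CUBIC)
cv2.imwrite('pics/stood.png',np.hstack([f(a),f(b)])[:,:,::-1])
g=(d2>0)&(np.hypot(W2[:,:,0]-440,W2[:,:,1]-362)<40)&(W2[:,:,2]>8)
for z in (8,25,45,80,100,115): 
    k=g&(W2[:,:,2]>=z)&(W2[:,:,2]<z+12); print(z,k.sum(),W2[k].mean(0).round(1))
E
```

```text
25.125 tcp [516.7 220.8 230.2] q [-0.76  0.34  0.36  1.76 -0.14  1.07  0.17] F [ 0.4 -1.  -0.3] gap 59.93814212819969
x [-0.501  0.865  0.005] close [ 0.865  0.501 -0.003] 30.1 a [-0.005  0.003 -1.   ] tilt 0.3Traceback (most recent call last):
  File "<stdin>", line 2, in <module>
    return _quantile_unchecked(
        a, q, axis, out, overwrite_input, method, keepdims, weights)
    return _ureduce(a,
                    func=_quantile_ureduce_func,
    ...<5 lines>...
                    overwrite_input=overwrite_input,
                    method=method)
    r = func(a, **kwargs)
    result = _quantile(arr,
                       quantiles=q,
    ...<2 lines>...
                       out=out,
                       weights=wgt)
    slices_having_nans = np.isnan(arr[-1, ...])
                                  ~~~^^^^^^^^^
IndexError: index -1 is out of bounds for axis 0 with size 0
```

Run:
```python
from lens import *
p2,d2,W2,o2=cloud('scene'); u,v=[int(x) for x in proj('scene',[440,362,60])]; b=p2[v-45:v+45,u-54:u+54]
pw,dw=robot.read_camera('wrist'); Ww=world('wrist',dw); np.savez('wst.npz',p=pw,d=dw,W=Ww)
cv2.imwrite('pics/stood.png',np.hstack([cv2.resize(b,(360,300)),cv2.resize(pw,(400,300))])[:,:,::-1])
g=(d2>0)&(np.hypot(W2[:,:,0]-440,W2[:,:,1]-362)<45)&(W2[:,:,2]>8)
for z in (8,25,45,75,90,105,118): 
    k=g&(W2[:,:,2]>=z)&(W2[:,:,2]<z+12); print(z,k.sum(),W2[k].mean(0).round(1) if k.any() else '')
hsv=cv2.cvtColor(pw,cv2.COLOR_RGB2HSV).astype(int); o=(hsv[:,:,0]<20)&(hsv[:,:,1]>140)&(dw>0)&(np.hypot(Ww[:,:,0]-440,Ww[:,:,1]-362)<60)
t=o&(abs(Ww[:,:,2]-122)<5); q=Ww[t]; print('wrist top face',len(q),q.mean(0) if len(q) else '',cv2.minAreaRect(q[:,:2].astype(np.float32)) if len(q)>5 else '')
```

```text
8 119 [449.7 358.1  14.5]
25 14 [447.8 359.3  31. ]
45 17 [447.8 358.3  51.2]
75 50 [452.6 356.7  80.8]
90 53 [452.7 356.5  95.9]
105 55 [451.8 357.  110.4]
118 77 [446.2 359.6 122.2]
wrist top face 274 [443.89672376 358.64955608 122.02634533] ((445.1041564941406, 356.1378173828125), (17.31153678894043, 36.24908447265625), 30.252817153930664)
```

View pics/stood.png

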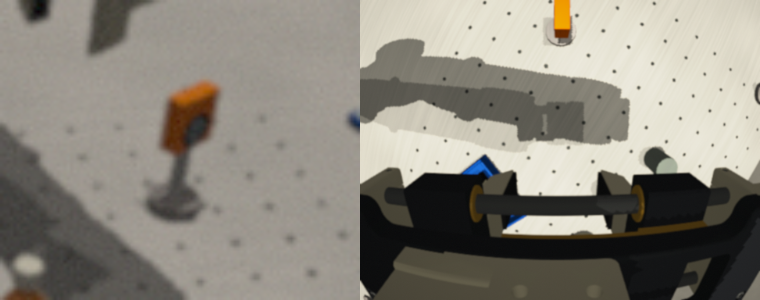

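Lens stands upright, top face at z 122, in both views: scene crop px (190,115), wrist px (562,15). Now the fresh grasp from straight above.

>>> {"fn": "servo_tool", "kwargs": {
  "series": [
    {"delta_pos": [-10, 19, 0], "rot": [0, 0, 0], "fingers": 60},
    {"delta_pos": [-20, 38, 0], "rot": [0, 0, 0], "fingers": 60},
    {"delta_pos": [-22, 42, 0], "rot": [0, 0, 0], "fingers": 60},
    {"delta_pos": [-15, 29, 0], "rot": [0, 0, 0], "fingers": 60},
    {"delta_pos": [-6.5, 11, 0], "rot": [0, 0, 0], "fingers": 60},
    {"delta_pos": [0, 0, 0], "rot": [0, 0, 0], "fingers": 60},
    {"delta_pos": [0, 0, -15], "rot": [0, 0, 0], "fingers": 60},
    {"delta_pos": [0, 0, -20], "rot": [0, 0, 0], "fingers": 60},
    {"delta_pos": [0, 0, -20], "rot": [0, 0, 0], "fingers": 60},
    {"delta_pos": [0, 0, -15], "rot": [0, 0, 0], "fingers": 60},
    {"delta_pos": [0, 0, -5], "rot": [0, 0, 0], "fingers": 60},
    {"delta_pos": [0, 0, 0], "rot": [0, 0, 0], "fingers": 60}
  ]
}}

```text
clock: 26.78
tool_pos: [443.3, 360.2, 154.7]
tool_rot: [0.499, 0.866, -0.0, -0.002]
force: [0.6, 0.2, -0.0]
finger_gap: 0.657
```

```bash
python3 st.py
python3 - <<'E'
from lens import *
p,d,W,o=cloud('wrist'); m=o&(np.hypot(W[:,:,0]-443,W[:,:,1]-360)<40)&(abs(W[:,:,2]-122)<4); q=W[m]; print(len(q),q.mean(0) if len(q) else '', cv2.minAreaRect(q[:,:2].astype(np.float32)) if len(q)>4 else '')
p,d,W,o=cloud('top'); m=o&(np.hypot(W[:,:,0]-443,W[:,:,1]-360)<40)&(abs(W[:,:,2]-122)<6); q=W[m]; print(len(q),q.mean(0) if len(q) else '', cv2.minAreaRect(q[:,:2].astype(np.float32)) if len(q)>4 else '')
E
```

```text
26.775 tcp [443.3 360.2 154.7] q [-0.98  0.43  0.29  1.82 -0.16  0.91 -0.1 ] F [ 0.6  0.2 -0. ] gap 60.313456194449735
x [-0.501  0.865  0.003] close [ 0.865  0.501 -0.003] 30.1 a [-0.004  0.002 -1.   ] tilt 0.2
1755 [440.48718667 363.77584785 122.81180837] ((441.4088134765625, 362.2795715332031), (17.48187828063965, 48.012542724609375), 31.026100158691406)
0
```

The wrist view shows the top face at (441.4, 362.3), 17.5×48, heading 31°, so I shift about 2 mm and grasp.

>>> {"fn": "servo_tool", "kwargs": {
  "series": [
    {"delta_pos": [-1, 1, -12], "rot": [0, 0, 0], "fingers": 60},
    {"delta_pos": [-0.5, 0.5, -18], "rot": [0, 0, 0], "fingers": 60},
    {"delta_pos": [0, 0, -14], "rot": [0, 0, 0], "fingers": 60},
    {"delta_pos": [0, 0, -6], "rot": [0, 0, 0], "fingers": 60},
    {"delta_pos": [0, 0, 0], "rot": [0, 0, 0], "fingers": 40},
    {"delta_pos": [0, 0, 0], "rot": [0, 0, 0], "fingers": 25},
    {"delta_pos": [0, 0, 0], "rot": [0, 0, 0], "fingers": 8},
    {"delta_pos": [0, 0, 0], "rot": [0, 0, 0], "fingers": 8},
    {"delta_pos": [0, 0, 0], "rot": [0, 0, 0], "fingers": 8},
    {"delta_pos": [0, 0, 0], "rot": [0, 0, 0], "fingers": 8},
    {"delta_pos": [0, 0, 0], "rot": [0, 0, 0], "fingers": 8}
  ],
  "force": 40
}}

```text
clock: 28.25
tool_pos: [441.6, 362.2, 105.0]
tool_rot: [0.499, 0.867, 0.0, -0.002]
force: [-0.5, 0.0, 2.7]
finger_gap: 0.191
```

```bash
python3 st.py
```

```text
28.25 tcp [441.6 362.2 105. ] q [-0.97  0.5   0.27  1.87 -0.18  0.8  -0.08] F [-0.5  0.   2.7] gap 17.51736839955809
x [-0.502  0.865  0.004] close [ 0.865  0.502 -0.002] 30.1 a [-0.004  0.002 -1.   ] tilt 0.2
```

>>> {"fn": "servo_tool", "kwargs": {
  "series": [
    {"delta_pos": [0, 0, 10], "rot": [0, 0, 0], "fingers": 8},
    {"delta_pos": [0, 0, 25], "rot": [0, 0, 0], "fingers": 8},
    {"delta_pos": [0, 0, 35], "rot": [0, 0, 0], "fingers": 8},
    {"delta_pos": [0, 0, 35], "rot": [0, 0, 0], "fingers": 8},
    {"delta_pos": [0, 0, 30], "rot": [0, 0, 0], "fingers": 8},
    {"delta_pos": [3, -12, 15], "rot": [0, 0, 1], "fingers": 8},
    {"delta_pos": [6, -25, 5], "rot": [0, 0, 3], "fingers": 8},
    {"delta_pos": [10, -38, 0], "rot": [0, 0, 4], "fingers": 8},
    {"delta_pos": [11, -45, 0], "rot": [0, 0, 4], "fingers": 8},
    {"delta_pos": [12, -45, 0], "rot": [0, 0, 4], "fingers": 8},
    {"delta_pos": [12, -45, 0], "rot": [0, 0, 4], "fingers": 8},
    {"delta_pos": [12, -45, 0], "rot": [0, 0, 4], "fingers": 8},
    {"delta_pos": [12, -45, 0], "rot": [0, 0, 4], "fingers": 8},
    {"delta_pos": [12, -45, 0], "rot": [0, 0, 4], "fingers": 8},
    {"delta_pos": [12, -45, 0], "rot": [0, 0, 4], "fingers": 8},
    {"delta_pos": [12, -45, 0], "rot": [0, 0, 4], "fingers": 8},
    {"delta_pos": [11, -45, 0], "rot": [0, 0, 4], "fingers": 8},
    {"delta_pos": [10, -40, 0], "rot": [0, 0, 4], "fingers": 8},
    {"delta_pos": [7, -30, 0], "rot": [0, 0, 1.3], "fingers": 8},
    {"delta_pos": [3, -16, 0], "rot": [0, 0, 0], "fingers": 8}
  ]
}}

```text
clock: 30.75
tool_pos: [585.4, -206.5, 259.1]
tool_rot: [0.093, 0.996, -0.001, -0.003]
force: [-0.5, -0.1, -3.7]
finger_gap: 0.194
```

>>> {"fn": "servo_tool", "kwargs": {
  "series": [
    {"delta_pos": [0, 0, 0], "rot": [0, 0, 0], "fingers": 8},
    {"delta_pos": [0, 0, 0], "rot": [0, 0, 0], "fingers": 8}
  ]
}}

```text
clock: 31.0
tool_pos: [586.4, -202.1, 259.6]
tool_rot: [0.091, 0.996, -0.0, -0.002]
force: [0.7, 0.7, -3.5]
finger_gap: 0.194
```

```bash
python3 st.py
python3 - <<'E'
from m import *
# foot seen by scene & top: height profile near tool axis
s=robot.sense(); T=s['tool_pos']
for n in ('scene','top'):
    p,d=robot.read_camera(n); W=world(n,d); g=(d>0)&(np.hypot(W[:,:,0]-T[0],W[:,:,1]-T[1])<45)
    for lo,hi in ((-106,-93),(-93,-85),(-80,-40),(-38,-10),(10,22)):
        k=g&(W[:,:,2]>T[2]+lo)&(W[:,:,2]<T[2]+hi)
        if k.sum()>3: q=W[k]; print(n,lo,k.sum(),q.mean(0).round(1),((q.min(0)+q.max(0))/2).round(1),(q.max(0)-q.min(0)).round(0))
E
```

```text
31.0 tcp [ 586.4 -202.1  259.6] q [-0.03  0.42  0.4   1.57 -0.17  1.19  1.79] F [ 0.7  0.7 -3.5] gap 17.778041972847085
x [-0.983  0.182  0.005] close [ 0.182  0.983 -0.001] 79.5 a [-0.005 -0.    -1.   ] tilt 0.3
scene -106 80 [ 605.7 -198.2  160.6] [ 598.5 -201.2  160.6] [30. 45. 11.]
scene -93 175 [ 593.6 -200.8  169.2] [ 590.6 -201.2  170.5] [47. 46.  8.]
scene -80 86 [ 593.3 -200.8  198.7] [ 592.  -201.8  199. ] [11. 14. 39.]
scene -38 146 [ 602.4 -200.   237.6] [ 591.6 -202.   236.1] [48. 26. 27.]
scene 10 204 [ 597.2 -201.5  276. ] [ 590.  -201.4  275.5] [48. 55. 12.]
top -106 45 [ 578.1 -187.6  162. ] [ 583.6 -196.9  161. ] [38. 39. 11.]
top -93 183 [ 579.6 -193.6  169. ] [ 584.5 -197.4  170.6] [39. 41.  8.]
top -80 7 [ 585.2 -195.4  186.1] [ 585.5 -196.1  187. ] [ 6.  3. 13.]
top -38 32 [ 565.7 -195.2  238.2] [ 566.6 -196.5  237.2] [ 6. 16. 24.]
top 10 5 [ 573.6 -214.7  279.4] [ 573.7 -215.6  278.9] [ 4. 12.  5.]
```

Run:
```python
from m import *
from scipy.optimize import least_squares
for n,f in (('scene',None),('top','top1.npz'),('scene','scene1.npz'),('top','top0.npz')):
    if f: p=np.load(f)['p']
    else: p,_=robot.read_camera(n); np.save('sc_now.npy',p)
    i,R,t=cam(n); v,u=np.mgrid[0:384,0:512]
    ray=np.stack([(u-i['cx'])/i['fx'],(v-i['cy'])/i['fy'],np.ones(u.shape)],-1)@R; C=-R.T@t
    G=C+ray*(-C[2]/ray[:,:,2])[...,None]
    hsv=cv2.cvtColor(p,cv2.COLOR_RGB2HSV).astype(int)
    m=((hsv[:,:,0]<8)|(hsv[:,:,0]>172))&(hsv[:,:,1]>90)&(np.hypot(G[:,:,0]-585,G[:,:,1]+208)<42)
    q=G[m][:,:2]
    r=least_squares(lambda x:np.hypot(q[:,0]-x[0],q[:,1]-x[1])-27.5,[585,-208],loss='soft_l1',f_scale=2)
    e=np.hypot(*(q-r.x).T); k=e>20; print(n,f,m.sum(),r.x.round(1),np.median(abs(e-27.5)).round(2))
```

```text
scene None 97 [ 582.5 -209. ] 1.4
top top1.npz 119 [ 584.4 -208.9] 1.44
scene scene1.npz 88 [ 582.  -208.8] 1.45
top top0.npz 69 [ 584.2 -209.2] 1.68
```

Scene measurements suggest the lens axis sits about 4 mm toward +x of the TCP. I apply that, lower it close to the bench and check from near.

>>> {"fn": "servo_tool", "kwargs": {
  "series": [
    {"delta_pos": [-3, -3, 0], "rot": [0, 0, 0], "fingers": 8},
    {"delta_pos": [-3, -3, -10], "rot": [0, 0, 0], "fingers": 8},
    {"delta_pos": [0, 0, -25], "rot": [0, 0, 0], "fingers": 8},
    {"delta_pos": [0, 0, -30], "rot": [0, 0, 0], "fingers": 8},
    {"delta_pos": [0, 0, -30], "rot": [0, 0, 0], "fingers": 8},
    {"delta_pos": [0, 0, -25], "rot": [0, 0, 0], "fingers": 8},
    {"delta_pos": [0, 0, -15], "rot": [0, 0, 0], "fingers": 8},
    {"delta_pos": [0, 0, -8], "rot": [0, 0, 0], "fingers": 8},
    {"delta_pos": [0, 0, 0], "rot": [0, 0, 0], "fingers": 8},
    {"delta_pos": [0, 0, 0], "rot": [0, 0, 0], "fingers": 8}
  ]
}}

```text
clock: 32.4
tool_pos: [581.1, -210.2, 117.7]
tool_rot: [0.092, 0.996, -0.001, -0.001]
force: [0.5, 0.6, -3.1]
finger_gap: 0.199
```

```bash
python3 st.py
python3 - <<'E'
from m import *
ims=[]
for n in ('scene','top'):
    p,d=robot.read_camera(n); np.savez(f'{n}3.npz',p=p,d=d,W=world(n,d)); u,v=[int(x) for x in proj(n,[584.5,-208.6,30])]; print(n,u-33,v-30)
    ims.append(cv2.resize(p[v-30:v+30,u-33:u+33],None,fx=6,fy=6,interpolation=cv2.INTER_CUBIC))
cv2.imwrite('pics/near.png',np.clip(np.hstack(ims)[:,:,::-1].astype(int)*3//2,0,255).astype(np.uint8))
W=np.load('scene3.npz')['W']; T=robot.sense()['tool_pos']; z0=T[2]-105
g=(np.hypot(W[:,:,0]-585,W[:,:,1]+208)<45)
for lo,hi in ((11,17),(20,60)):
    k=g&(W[:,:,2]>z0+lo)&(W[:,:,2]<z0+hi); q=W[k]; print(lo,len(q),((q.min(0)+q.max(0))/2).round(1),(q.max(0)-q.min(0)).round(0),cv2.minEnclosingCircle(q[:,:2].astype(np.float32)))
E
```

```text
32.4 tcp [ 581.1 -210.2  117.7] q [ 0.02  0.55  0.35  1.74 -0.23  0.89  1.86] F [ 0.5  0.6 -3.1] gap 18.258023947487793
x [-0.983  0.184  0.002] close [ 0.184  0.983 -0.002] 79.4 a [-0.003 -0.002 -1.   ] tilt 0.2
scene 116 179
top 340 164
11 152 [ 586.  -209.9   26.7] [46. 46.  6.] ((584.6893920898438, -209.58526611328125), 24.31473159790039)
20 70 [ 585.4 -209.5   52.6] [14. 14. 40.] ((584.7020874023438, -208.78805541992188), 7.785412311553955)
```

View pics/near.png

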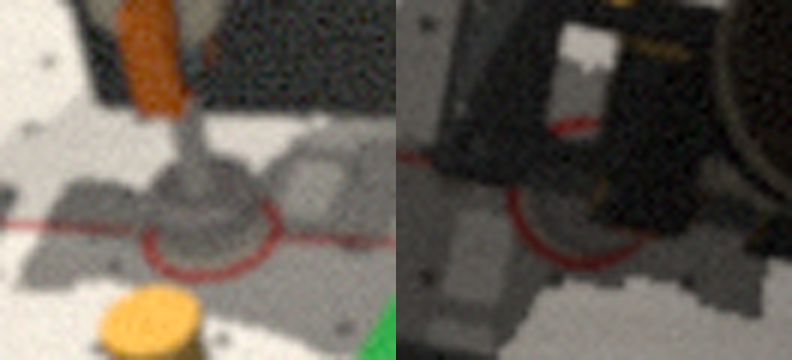

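Near view: the foot hovers inside the ring (scene crop: foot about (205,215), ring centre about (212,235)) and the enclosing circle is about 2 mm off in x. I correct that and set it down.

>>> {"fn": "servo_tool", "kwargs": {
  "series": [
    {"delta_pos": [-1.5, 0.5, -5], "rot": [0, 0, 0], "fingers": 8},
    {"delta_pos": [0, 0, -3], "rot": [0, 0, 0], "fingers": 8},
    {"delta_pos": [0, 0, -2], "rot": [0, 0, 0], "fingers": 8},
    {"delta_pos": [0, 0, -1], "rot": [0, 0, 0], "fingers": 8},
    {"delta_pos": [0, 0, 0], "rot": [0, 0, 0], "fingers": 8},
    {"delta_pos": [0, 0, 0], "rot": [0, 0, 0], "fingers": 8}
  ]
}}

```text
clock: 33.25
tool_pos: [579.1, -209.4, 105.9]
tool_rot: [0.092, 0.996, -0.001, -0.002]
force: [-0.5, -0.4, -3.8]
finger_gap: 0.194
```

```bash
python3 st.py
```

```text
33.25 tcp [ 579.1 -209.4  105.9] q [ 0.02  0.56  0.35  1.76 -0.24  0.87  1.86] F [-0.5 -0.4 -3.8] gap 17.843882382297267
x [-0.983  0.184  0.003] close [ 0.184  0.983 -0.002] 79.4 a [-0.004 -0.002 -1.   ] tilt 0.2
```

>>> {"fn": "servo_tool", "kwargs": {
  "series": [
    {"delta_pos": [0, 0, -1], "rot": [0, 0, 0], "fingers": 8},
    {"delta_pos": [0, 0, -0.7], "rot": [0, 0, 0], "fingers": 8},
    {"delta_pos": [0, 0, 0], "rot": [0, 0, 0], "fingers": 8}
  ]
}}

```text
clock: 33.62
tool_pos: [579.3, -209.6, 105.1]
tool_rot: [0.092, 0.996, -0.001, -0.001]
force: [-2.9, 0.5, 5.7]
finger_gap: 0.195
```

```bash
python3 st.py
```

```text
33.625 tcp [ 579.3 -209.6  105.1] q [ 0.02  0.57  0.35  1.76 -0.24  0.86  1.86] F [-2.9  0.5  5.7] gap 17.898688295366554
x [-0.983  0.184  0.003] close [ 0.184  0.983 -0.002] 79.4 a [-0.003 -0.002 -1.   ] tilt 0.2
```

>>> {"fn": "servo_tool", "kwargs": {
  "series": [
    {"delta_pos": [0, 0, 0], "rot": [0, 0, 0], "fingers": 20},
    {"delta_pos": [0, 0, 0], "rot": [0, 0, 0], "fingers": 35},
    {"delta_pos": [0, 0, 0], "rot": [0, 0, 0], "fingers": 55},
    {"delta_pos": [0, 0, 0], "rot": [0, 0, 0], "fingers": 60},
    {"delta_pos": [0, 0, 0], "rot": [0, 0, 0], "fingers": 60},
    {"delta_pos": [0, 0, 8], "rot": [0, 0, 0], "fingers": 60},
    {"delta_pos": [0, 0, 20], "rot": [0, 0, 0], "fingers": 60},
    {"delta_pos": [0, 0, 40], "rot": [0, 0, 0], "fingers": 60},
    {"delta_pos": [0, 0, 40], "rot": [0, 0, 0], "fingers": 60},
    {"delta_pos": [0, 0, 40], "rot": [0, 0, 0], "fingers": 60},
    {"delta_pos": [-10, 0, 15], "rot": [0, 0, 0], "fingers": 60},
    {"delta_pos": [-30, 0, 0], "rot": [0, 0, 0], "fingers": 60},
    {"delta_pos": [-40, 0, 0], "rot": [0, 0, 0], "fingers": 60},
    {"delta_pos": [-40, 0, 0], "rot": [0, 0, 0], "fingers": 60},
    {"delta_pos": [-30, 0, 0], "rot": [0, 0, 0], "fingers": 60},
    {"delta_pos": [-10, 0, 0], "rot": [0, 0, 0], "fingers": 60},
    {"delta_pos": [0, 0, 0], "rot": [0, 0, 0], "fingers": 60},
    {"delta_pos": [0, 0, 0], "rot": [0, 0, 0], "fingers": 60}
  ]
}}

```text
clock: 35.88
tool_pos: [420.0, -209.2, 267.1]
tool_rot: [0.092, 0.996, -0.001, -0.002]
force: [1.0, 0.7, 0.4]
finger_gap: 0.652
```

```bash
python3 st.py
python3 - <<'E'
from lens import *
ims=[]
for n in ('scene','top'):
    p,d,W,o=cloud(n); c=np.hypot(W[:,:,0]-584.5,W[:,:,1]+208.6)
    def rep(k,l):
        q=W[k]; 
        if len(q)>4: print(n,l,len(q),q.mean(0).round(1),'mec',np.round(cv2.minEnclosingCircle(q[:,:2].astype(np.float32))[0],1),[np.round(x,1) for x in cv2.minAreaRect(q[:,:2].astype(np.float32))])
    rep((d>0)&(c<45)&(abs(W[:,:,2]-14)<3),'foot'); rep((d>0)&(c<20)&(W[:,:,2]>22)&(W[:,:,2]<62),'post'); rep((c<45)&o&(abs(W[:,:,2]-122)<4),'top')
    if n=='top':
        Z=np.where(d>0,W[:,:,2],-99)
        for l,b,lo,hi in (('adapter',(225,300,195,285),55,70),('tin',(360,400,140,172),30,42),('solv',(190,225,140,175),25,130),('jar',(248,278,138,168),25,70),('can',(155,182,128,155),25,75)): rep(roi(*b)&(Z>lo)&(Z<hi),l)
    u,v=[int(x) for x in proj(n,[584.5,-208.6,50])]; ims.append(cv2.resize(p[v-40:v+40,u-44:u+44],None,fx=4.4,fy=4.4,interpolation=cv2.INTER_CUBIC))
cv2.imwrite('pics/final.png',np.clip(np.hstack(ims)[:,:,::-1].astype(int)*3//2,0,255).astype(np.uint8))
E
```

```text
35.875 tcp [ 420.  -209.2  267.1] q [-0.02  0.15  0.43  1.91 -0.06  1.1   1.81] F [1.  0.7 0.4] gap 59.829921448814936
x [-0.983  0.183  0.003] close [ 0.183  0.983 -0.002] 79.5 a [-0.004 -0.002 -1.   ] tilt 0.2
scene foot 153 [ 586.  -208.6   14.5] mec [ 581.6 -209.3] [array([ 582.6, -209. ]), array([47.3, 45.9]), np.float64(5.7)]
scene post 63 [ 586.  -208.1   41.1] mec [ 584.8 -208.6] [array([ 586.4, -208.2]), array([ 7.5, 13.8]), np.float64(14.0)]
scene top 106 [ 584.6 -209.1  122.2] mec [ 582.  -210.2] [array([ 582.3, -209. ]), array([18.1, 48.1]), np.float64(78.1)]
top foot 180 [ 580.9 -200.8   14. ] mec [ 581.  -207.7] [array([ 580.2, -201.9]), array([44.8, 34.1]), np.float64(6.5)]
top post 22 [ 580.4 -203.    40.4] mec [ 580.7 -205.4] [array([ 580.2, -203.3]), array([11.5,  4.4]), np.float64(12.0)]
top top 196 [ 580.  -208.7  121.9] mec [ 580.4 -208. ] [array([ 580.2, -208.9]), array([18. , 46.8]), np.float64(79.2)]
top adapter 685 [471.5  54.9  62.7] mec [472.7  56.7] [array([471.8,  54.8]), array([36., 89.]), np.float64(65.8)]
top tin 237 [ 672.  -218.3   35.9] mec [ 673.1 -218.6] [array([ 672.2, -218.7]), array([38.5, 37.4]), np.float64(38.8)]
top solv 385 [647.  165.1  80.3] mec [652.6 168.7] [array([651. , 167.7]), array([38.6, 43.5]), np.float64(25.0)]
top jar 344 [672.5  47.7  50.5] mec [674.2  47.4] [array([673.7,  47.7]), array([43. , 43.2]), np.float64(46.9)]
top can 317 [692.  259.2  57. ] mec [695.  262.1] [array([694.7, 261.4]), array([38.7, 38.8]), np.float64(50.9)]
```

View pics/final.png

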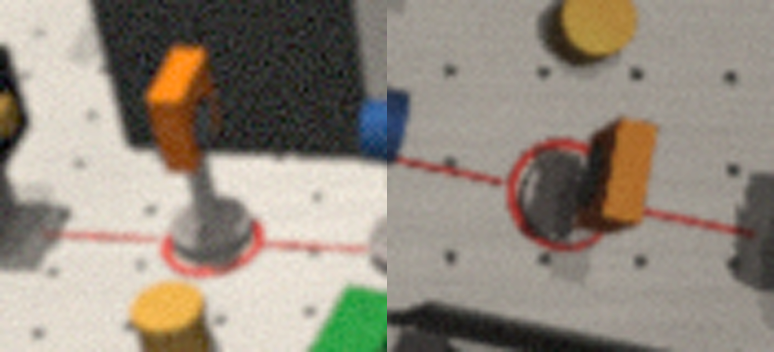

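Both views show the lens upright in the ring: scene foot px (212,228), top foot px (550,195). The glass faces along the beam (79.2° against 79.4°). Measured against the ring in the same camera, the offset is about 0 mm in the scene view and about 4 mm in the top view, both inside the 8 mm limit. The adapter and bystanders are unmoved, so I hand in.

```bash
python3 -c "
from plant import robot
print(robot.hand_in())"
```

```text
the job is handed in; nothing more can be done
None
```

I carried out all three steps and handed the job in at about 36 s of the 72 s allowed; the simulator gave no verdict.

- **Adapter:** it stands upright in the middle of the blue tray, within about 1 mm of its centre and aligned with it.
- **Lens on the open bench:** I picked it up with a tilted grip, turned it 90°, stood it at about (442, 361) and let go. The pictures showed it upright, with its top at 122 mm.
- **Lens in the ring:** I took hold of it again from straight above and set it down in the ring. The last check showed it upright and released, with its top at 122 mm and its optical axis at 79.2° against the beam's 79.4°.
- **Bystanders:** bottle, jar, can and tin are within about 1 mm of where they started.

**Where the checks disagreed:** the scene camera puts the lens foot within about 0.5 mm of the ring's centre, while the top camera puts it about 4 mm off, toward the robot. Both are inside the 8 mm limit, so I left it rather than risk another grasp.

**What went wrong on the way:** my first try at tilting the gripper for the lens ran into the limits of joints 3 and 7. I fixed that by using the same grasp turned half way round, and nothing was touched.

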